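# Crank a specimen under the marking punch and mark it

### The arm

A 6-joint arm with a two-finger parallel gripper is mounted at the origin on a cart in front of the work surface, level with it; the furniture and walls round the work are solid. World frame = base frame: x ahead of the robot, y to its left, z up, the work surface at z = 0. Lengths are in m, angles in rad, forces in N, time in s.
With the tool pointing down it reaches from about 0.275 to 0.775 m from the base axis. Payload 14.6 kg.
Tool frame: the origin (TCP) lies between the finger pads; the fingertips stand 17 mm ahead of it and the grasp point (between the pads) lies 2 mm behind it; z points along the fingers, y is the line along which they close (so a half turn about z gives the same grasp; the last joint's range is limited). The gripper opens to 85 mm and grips with 20 to 120 N. Pads are 22 mm wide; open, the fingers measure 114 mm over their backs; the gripper's body (76 mm by 85 mm) begins 54 mm behind the grasp point. The pads swing forward as they close: fully open they stand 13 mm farther back than shut.
Start: joints at [-1.277, 0.263, -0.048, 1.259, 0, 1.415], TCP at [0.228, -0.473, 0.248] pointing down, gripper open.
Joint ranges: [-2.65, 2.65], [-0.89, 1.7], [-1.18, 1.37], [-2.13, 2.11], [-1.35, 1.29], [-3.14, 3.14]. Speed limits (rad/s): [1.89, 1.89, 2.57, 2.79, 3.14, 3.14].

### API

Orientations are given as a unit quaternion [w, x, y, z].
In Python, from station import robot, imaging gives the robot as it stands.
- The arm moves only by the shell command python3 -m pendant 'ROWS'. ROWS is text: rows parted by semicolons, each of 7 numbers parted by spaces: the shift along the tool's x, y, z scaled (see below), then the turn, a rotation vector about the tool's x, y, z scaled (see below), then the closure, from -1 (fully open) to 1 (shut). A call has 1 to 5 rows; each row shifts and turns the commanded pose from where the row before left it, along the tool's axes as they then stand; what a row does not reach is not made up. The controller multiplies each number of a shift by 25 cm and each number of a turn by 2 rad. A row lasts 1/10 s, in which the tool goes at most 50 mm and 8.59 degrees, less where a joint would pass 70% of its speed; a pose out of reach is approached as far as the arm can. A call with a number of a shift or a turn outside -1 to 1 is refused whole. A call with a gripper value outside its range is refused whole. The fingers move at their own pace and stop on an object; the grip force is fixed at half the most. Time passes only in rows, so rows that do not move let the fingers close. It gives the time, the measured TCP pose, the force, the opening and the grip force at its end, in the units of the state.
- robot.get_obs(): the state, without advancing time (a new reading comes with each control period).
- imaging.get_image(name): name is "side" or "top"; returns the picture (400x640x3 uint8, red, green, blue); there is no depth.
- imaging.get_calibration(name): a dict with "intrinsics" (3x3 intrinsics, pixels), "distortion" ([k1, k2, p1, p2, k3] as OpenCV has them; the pictures are not rectified), "camera_from_world" (4x4, takes a point from world to camera coordinates). Camera axes: x right, y up, looking along -z (the intrinsics and any distortion apply to the point x, -y, -z); pixel columns grow to the right and rows downward; lengths in m; the calibration is good to about 2 mm. A picture is of the moment at which its call begins. get_calibration takes no time and is no camera call.
- robot.sign_off(): hands the job in; it is judged then, once.
The state is a dict: "t": time; "joint_pos": joint angles; "joint_velocities": joint speeds; "joint_torque": joint torques, N m; "ee_pos": TCP position; "ee_rot": TCP orientation; "ft_force": force on the tool from outside, world axes, zero at the start; "moment": the same for the moment, N m; "grip_width": opening from 0.0 (shut) to 1.0 (fully open); "grip_force": force on a finger pad.
Only numpy, scipy, OpenCV 4.12 (cv2) and the standard library are available. Lean on these libraries where they do the work, as an engineer would, in place of code of your own. Each camera call takes 0.05 s, during which the arm holds its last target. There are 200 camera calls.

### The job

Turn the handwheel by its crank handle until the specimen clamped on the carriage stands centred under the marking punch, to within 3 mm. Only then push the spring-loaded punch head all the way down to its stop to mark the specimen, and let it spring back up. Leave the carriage there, let go of everything, and do not disturb the loose dish, pucks and steel block around the stand.

Things in the scene. Friction and masses are not known exactly. Their poses are not given: they have to be found in the camera images.
- stand: Grey cast stand, fixed. Origin on the bench top, z up. Base 12 mm high covers x -115 to +75, y -180 to +130 mm. A carriage slides along its y. Vertical axes: handwheel at x -65, y -85; punch at x 0, y +75 mm, on an arm (top 125 mm high) from a column at x +42 to +68. A small dark pointer (x -70, y +75, 40 mm high) meets the dark line across the carriage when the specimen is centred.
- wheel (a joint): Handwheel angle, rad, grows counter-clockwise seen from above, travel -0.2 to 17.1. Each full turn counter-clockwise moves the carriage 50 mm to the stand's +y (towards the punch); travel goes on 25 mm past it. At 0 the crank handle is on the stand's +x side of the axis. Friction under 0.1 N m; stays where left. Starts 1.2 to 2.2 turns short of the punch.
- wheel_hub (a point): Centre of the handwheel on its upper face, 96 mm above the bench. Steel wheel of 113 mm diameter with three spokes, rim from 78 to 92 mm above the bench.
- crank_handle (a point): The black upright crank handle of the wheel, at the middle of its height, 44 mm from the wheel axis, 124 mm above the bench. The handle is 19 mm in diameter, stands from 94 to 138 mm above the bench and revolves freely on its pin, so it can be held while the wheel goes round.
- specimen_top (a point): Centre of the upper face of the black round specimen (30 mm diameter) clamped in a ring nest on the carriage, 56 mm above the bench.
- punch_tip (a point): Point of the marking punch, on the punch axis, 72 mm above the bench when up; the specimen must be centred below it.
- punch_head (a point): Centre of the top of the punch's black mushroom head, 34 mm in diameter, 162 mm above the bench when up; it is pushed straight down.
- punch (a joint): Travel of the punch, m: 0 up, 0.015 down at its stop. The spring takes about 3 N at the top and 8 N at the stop, and brings it back up.
- dish: Loose petri dish, 60 mm diameter, 14 mm high, in front of the stand. Origin under its centre.
- puck_a: Loose black specimen puck, 30 mm diameter, 18 mm high, beyond the stand's left end. Origin under its centre.
- puck_b: Loose black specimen puck, 30 mm diameter, 17 mm high, beyond the stand's left end. Origin under its centre.
- block: Loose round steel reference block, 40 mm diameter, 12 mm high, behind the stand. Origin under its centre.

How it is judged:
By the outcome, as a careful person would: the job done as asked, in the order asked, and still so for the second after the job is handed in, with the robot touching nothing.
It also fails if it takes over 64 s, if anything falls off the work surface, if the arm or the gripper's body presses on something with over 40 N, if the wrist force passes 120 N, or if a joint passes its speed limit or range.

## Working session

There is one attempt and no reset: what is moved stays moved. The work goes in short steps, Python scripts to look and compute and a shell command to move; the robot and the scene stay as the last step left them, time stands still between calls to the robot, and variables do not carry over. Pictures are saved under pics/ and viewed, at most 10 in all, crops included, and the job is handed in when it is done.

```bash
mkdir -p pics; ls; python3 - <<'E'
from station import robot, imaging
import cv2
for n in("side","top"):
    im=imaging.get_image(n); cv2.imwrite(f"pics/{n}0.png",im[:,:,::-1])
    c=imaging.get_calibration(n); print(n,c)
print(robot.get_obs())
E
```

```text
pics
side {'intrinsics': array([[403.65627389,   0.        , 324.45198737],
       [  0.        , 403.65627389, 193.6222994 ],
       [  0.        ,   0.        ,   1.        ]]), 'distortion': array([-0.0758204,  0.       ,  0.       ,  0.       ,  0.       ]), 'camera_from_world': array([[-0.82582612, -0.56334342,  0.02560109,  0.51071679],
       [ 0.31034676, -0.41610637,  0.85471655, -0.2812227 ],
       [-0.47084617,  0.71379246,  0.51846331, -0.67740459],
       [ 0.        ,  0.        ,  0.        ,  1.        ]])}
top {'intrinsics': array([[451.24670303,   0.        , 314.37601977],
       [  0.        , 451.24670303, 198.22222659],
       [  0.        ,   0.        ,   1.        ]]), 'distortion': array([0.01582568, 0.        , 0.        , 0.        , 0.        ]), 'camera_from_world': array([[ 0.01281507, -0.99991105,  0.00369584,  0.06754719],
       [ 0.98027009,  0.01329229,  0.1972153 , -0.60598144],
       [-0.19724688,  0.0010956 ,  0.98035324, -0.95884179],
       [ 0.        ,  0.        ,  0.        ,  1.        ]])}
{'t': 0.1, 'joint_pos': array([-1.27731663e+00,  2.63498209e-01, -4.88609826e-02,  1.25939096e+00,
       -4.20305384e-05,  1.41548794e+00]), 'joint_velocities': array([-0.00175476, -0.00059336,  0.00053422,  0.00055321,  0.00044022,
        0.0011612 ]), 'joint_torque': array([ 2.81974819e-03, -6.38578892e+01,  3.85062039e+01,  9.98706470e-03,
       -1.05570746e-04,  5.89090206e-06]), 'ee_pos': array([ 0.22769985, -0.47280517,  0.24786577]), 'ee_rot': array([-4.74324340e-04,  9.74929008e-01,  2.22515619e-01, -5.38867586e-05]), 'ft_force': array([ 1.16013927, -0.72257502, -0.14995303]), 'moment': array([ 0.04389142,  0.00286927, -0.01148444]), 'grip_force': 0.0, 'grip_width': 1.0035718783025904}
```

View pics/side0.png

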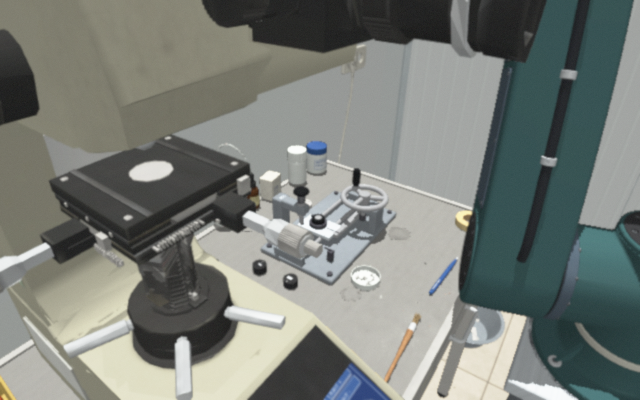

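View pics/top0.png

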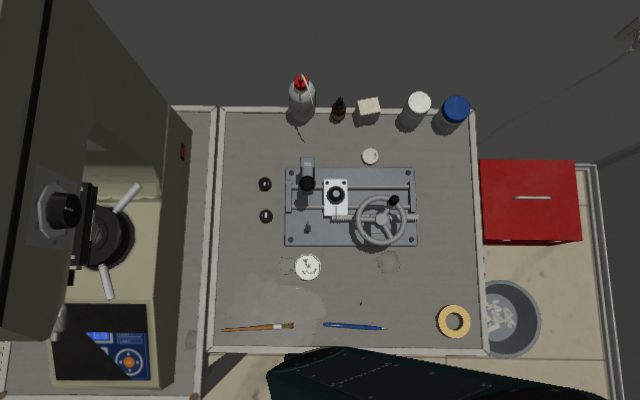

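Top view: the stand base spans about (285–417, 167–246), with the handwheel at (381,219), crank handle (393,200), specimen (336,195) and punch head (307,184). The side view shows the handle at (356,177) and the punch head at (301,191). I'll enlarge crops for precise pixels.

```bash
cat > h.py <<'E'
import numpy as np, cv2
from station import robot, imaging
def cam(n):
    c=imaging.get_calibration(n); return np.array(c["intrinsics"]),np.array(c["distortion"]),np.array(c["camera_from_world"])
def ray(n,px):
    K,d,T=cam(n); u=cv2.undistortPoints(np.array([[px]],float),K,d)[0,0]
    v=T[:3,:3].T@np.array([u[0],-u[1],-1]); return -T[:3,:3].T@T[:3,3], v/np.linalg.norm(v)
def onz(n,px,z):
    o,v=ray(n,px); return o+v*(z-o[2])/v[2]
def two(p1,p2):
    o,v=ray("top",p1); q,w=ray("side",p2)
    s=np.linalg.lstsq(np.c_[v,-w],q-o,rcond=None)[0]; a,b=o+s[0]*v,q+s[1]*w
    return (a+b)/2,np.linalg.norm(a-b)
def proj(n,P):
    K,d,T=cam(n); p=T[:3,:3]@np.asarray(P,float)+T[:3,3]
    return cv2.projectPoints(np.array([[p[0],-p[1],-p[2]]]),np.zeros(3),np.zeros(3),K,d)[0][0,0]
def crop(n,x,y,w,h,s,out):
    im=imaging.get_image(n)[y:y+h,x:x+w,::-1]; cv2.imwrite(out,cv2.resize(im,None,fx=s,fy=s,interpolation=cv2.INTER_CUBIC))
E
python3 - <<'E'
from h import *
a=cv2.imread("pics/top0.png")[140:290,250:430]; b=cv2.imread("pics/side0.png")[150:300,240:400+20]
cv2.imwrite("pics/tc.png",cv2.resize(a,None,fx=4,fy=4,interpolation=cv2.INTER_CUBIC))
cv2.imwrite("pics/sc.png",cv2.resize(b,None,fx=4,fy=4,interpolation=cv2.INTER_CUBIC))
E
```

```text
(no output)
```

View pics/tc.png

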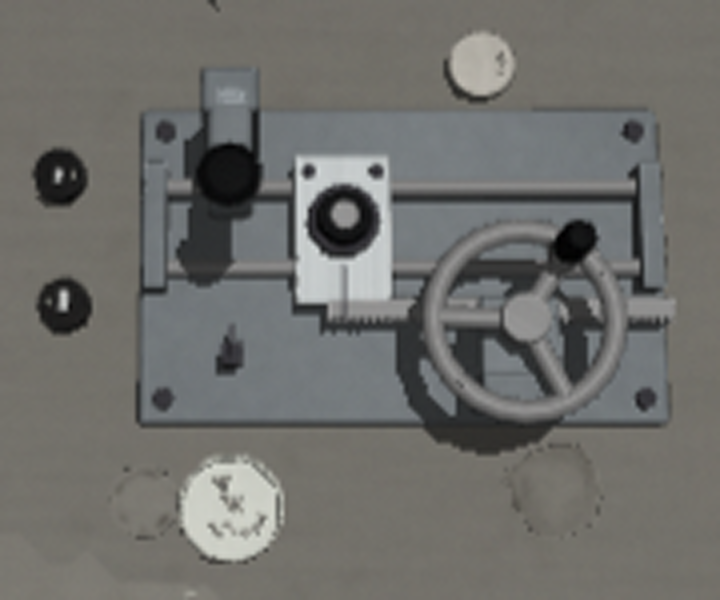

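View pics/sc.png

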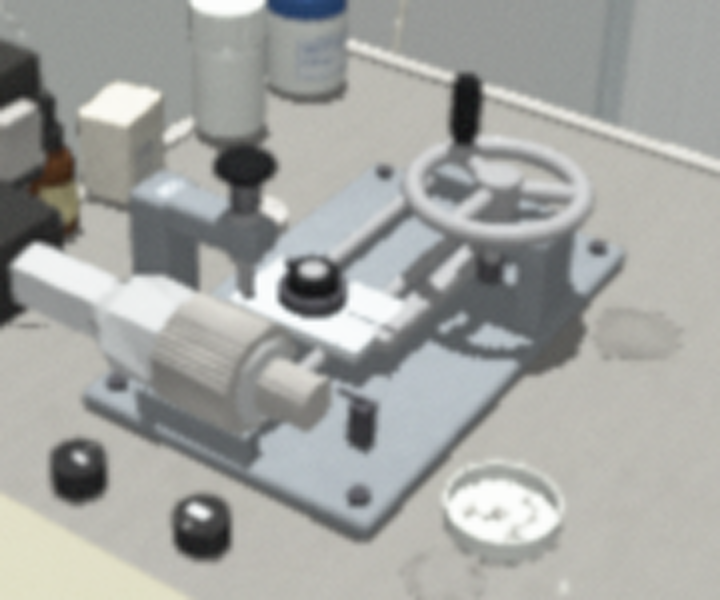

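Top crop: hub (525,317), handle middle (575,242), punch head (229,172), specimen (344,213), base corners (140,110), (657,110), (668,424), (138,424). Side crop: hub (500,176), handle middle (466,109), punch head (245,162), specimen (315,268).

```bash
python3 - <<'E'
from h import *
t=lambda u,v:((u+.5)/4-.5+250,(v+.5)/4-.5+140)
s=lambda u,v:((u+.5)/4-.5+240,(v+.5)/4-.5+150)
np.set_printoptions(precision=4,suppress=True)
C=np.array([onz("top",t(*p),.012) for p in [(138,424),(140,110),(657,110),(668,424)]])[:,:2]
L=np.array([[-115,130],[75,130],[75,-180],[-115,-180]])/1e3
# rigid fit
cl,cc=L.mean(0),C.mean(0); U,_,Vt=np.linalg.svd((L-cl).T@(C-cc)); R=(U@Vt).T; o=cc-R@cl
print("corner fit o",o,"yaw",np.degrees(np.arctan2(R[1,0],R[0,0])),"res",C-(L@R.T+o))
D={"hub":((525,317),(500,176),.096),"handle":((575,242),(466,109),.124),"punch":((229,172),(245,162),.162),"spec":((344,213),(315,268),.056)}
for k,(a,b,z) in D.items():
    P,e=two(t(*a),s(*b)); q=onz("top",t(*a),z); r=onz("side",s(*b),z)
    print(k,P,"gap",e,"top@z",q[:2],"side@z",r[:2],"local",R.T@(q[:2]-o))
E
```

```text
corner fit o [0.6176 0.0169] yaw 0.7420292846137984 res [[ 0.0008 -0.0013]
 [-0.001  -0.    ]
 [-0.0008 -0.0003]
 [ 0.001   0.0016]]
hub [ 0.5548 -0.0687  0.0941] gap 0.00034531826236567286 top@z [ 0.5543 -0.0685] side@z [ 0.5535 -0.0658] local [-0.0644 -0.0846]
handle [ 0.5928 -0.0926  0.1153] gap 0.0014587376135771128 top@z [ 0.5904 -0.0913] side@z [ 0.5859 -0.0784] local [-0.0286 -0.1079]
punch [0.6184 0.0917 0.1573] gap 0.0009085283943109327 top@z [0.6168 0.0914] side@z [0.6141 0.098 ] local [0.0002 0.0745]
spec [0.6186 0.0273 0.0564] gap 0.0004936047064015687 top@z [0.6189 0.0274] side@z [0.6187 0.0267] local [0.0015 0.0104]
```

```bash
python3 -m pendant '0 0 0 0 0 0.0748 -1;0 0 0 0 0 0.0748 -1;0 0 0 0 0 0.0748 -1; 0.1 -0.17 0 0 0 0 -1; 0.1 -0.17 0 0 0 0 -1'
```

```text
t: 0.6
ee_pos: [0.2778, -0.3873, 0.2476]
ee_rot: [-0.0, 1.0, -0.001, -0.0]
ft_force: [0.8, -0.1, 0.4]
grip_width: 1.004
grip_force: 0.0
```

```bash
python3 -m pendant '0.1 -0.16 0 0 0 0 -1;0.1 -0.16 0 0 0 0 -1;0.1 -0.16 0 0 0 0 -1;0.1 -0.16 0 0 0 0 -1;0.1 -0.16 0 0 0 0 -1' && python3 -m pendant '0.15 -0.128 0 0 0 0 -1;0.15 -0.128 0 0 0 0 -1;0.15 -0.128 0 0 0 0 -1;0.15 0 0 0 0 0 -1;0.15 0 0 0 0 0 -1'
```

```text
t: 1.1
ee_pos: [0.4033, -0.1862, 0.2483]
ee_rot: [0.0, 1.0, -0.0, 0.0]
ft_force: [1.4, -0.5, -0.0]
grip_width: 1.003
grip_force: 0.0
t: 1.6
ee_pos: [0.5916, -0.0905, 0.2481]
ee_rot: [-0.0, 1.0, 0.001, -0.0]
ft_force: [0.5, -0.1, 0.4]
grip_width: 1.0
grip_force: 0.0
```

```bash
python3 -m pendant '0 0 0.126 0 0 0 -1;0 0 0.126 0 0 0 -1;0 0 0.126 0 0 0 -1;0 0 0.126 0 0 0 -1;0 0 0 0 0 0 1' && python3 -m pendant '0 0 0 0 0 0 1;0 0 0 0 0 0 1;0 0 0 0 0 0 1;0 0 0 0 0 0 1;0 0 0 0 0 0 1'
python3 -c "
from h import *
crop('side',240,100,200,200,3,'pics/g1.png')"
```

```text
t: 2.1
ee_pos: [0.5881, -0.0914, 0.1187]
ee_rot: [-0.001, 1.0, 0.0, -0.003]
ft_force: [-1.6, 0.4, 0.6]
grip_width: 0.858
grip_force: 0.0
t: 2.6
ee_pos: [0.5911, -0.0923, 0.1238]
ee_rot: [0.0, 1.0, -0.0, 0.001]
ft_force: [-0.6, 0.2, 8.2]
grip_width: 0.199
grip_force: 58.3
```

View pics/g1.png

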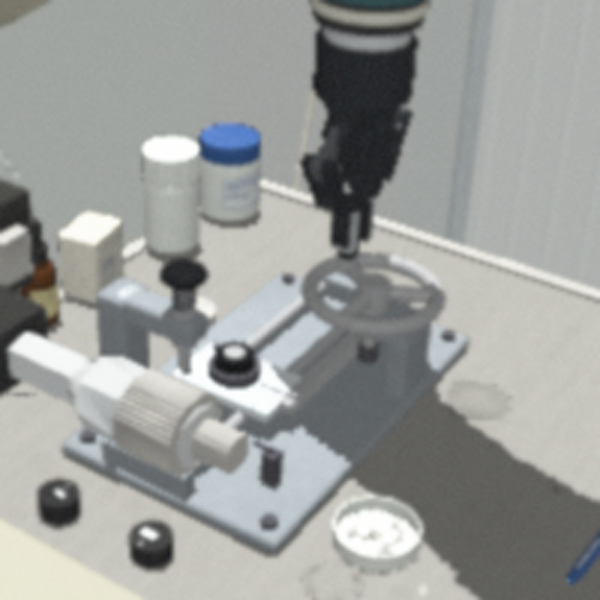

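The fingers are on the handle (side crop around (350,240)) and the grip force is 58 N. Next I'll work out the arc increments.

```bash
python3 - <<'E'
import numpy as np
a0=-32.7; a=np.radians(a0+15*np.arange(31)); p=.044*np.c_[np.cos(a),-np.sin(a)]/.25
r=np.diff(np.round(p,3),axis=0)
for i in range(0,30,5): print(";".join("%.3f %.3f 0 0 0 0 1"%tuple(x) for x in r[i:i+5]), "end",np.round([.5543+.25*p[i+5,0],-.0685-.25*p[i+5,1]],4))
E
```

```text
0.020 -0.041 0 0 0 0 1;0.008 -0.046 0 0 0 0 1;-0.004 -0.045 0 0 0 0 1;-0.016 -0.044 0 0 0 0 1;-0.026 -0.037 0 0 0 0 1 end [ 0.5868 -0.0389]
-0.035 -0.030 0 0 0 0 1;-0.041 -0.020 0 0 0 0 1;-0.046 -0.008 0 0 0 0 1;-0.045 0.004 0 0 0 0 1;-0.044 0.016 0 0 0 0 1 end [ 0.5341 -0.0294]
-0.037 0.026 0 0 0 0 1;-0.030 0.035 0 0 0 0 1;-0.020 0.041 0 0 0 0 1;-0.008 0.046 0 0 0 0 1;0.004 0.045 0 0 0 0 1 end [ 0.5113 -0.0779]
0.016 0.044 0 0 0 0 1;0.026 0.037 0 0 0 0 1;0.035 0.030 0 0 0 0 1;0.041 0.020 0 0 0 0 1;0.046 0.008 0 0 0 0 1 end [ 0.5522 -0.1125]
0.045 -0.004 0 0 0 0 1;0.044 -0.016 0 0 0 0 1;0.037 -0.026 0 0 0 0 1;0.030 -0.035 0 0 0 0 1;0.020 -0.041 0 0 0 0 1 end [ 0.5962 -0.0819]
0.008 -0.046 0 0 0 0 1;-0.004 -0.045 0 0 0 0 1;-0.016 -0.044 0 0 0 0 1;-0.026 -0.037 0 0 0 0 1;-0.035 -0.030 0 0 0 0 1 end [ 0.5781 -0.0315]
```

```bash
python3 -m pendant '0.020 -0.041 0 0 0 0 1;0.008 -0.046 0 0 0 0 1;-0.004 -0.045 0 0 0 0 1;-0.016 -0.044 0 0 0 0 1;-0.026 -0.037 0 0 0 0 1'
```

```text
t: 3.15
ee_pos: [0.5856, -0.0394, 0.1237]
ee_rot: [0.001, 1.0, -0.0, 0.0]
ft_force: [-9.7, -12.0, 12.7]
grip_width: 0.202
grip_force: 59.1
```

```bash
python3 -m pendant '-0.035 -0.030 0 0 0 0 1;-0.041 -0.020 0 0 0 0 1;-0.046 -0.008 0 0 0 0 1;-0.045 0.004 0 0 0 0 1;-0.044 0.016 0 0 0 0 1' && python3 -m pendant '-0.037 0.026 0 0 0 0 1;-0.030 0.035 0 0 0 0 1;-0.020 0.041 0 0 0 0 1;-0.008 0.046 0 0 0 0 1;0.004 0.045 0 0 0 0 1'
```

```text
t: 3.65
ee_pos: [0.5341, -0.0299, 0.1238]
ee_rot: [0.001, 1.0, 0.0, 0.002]
ft_force: [6.4, -7.3, 5.1]
grip_width: 0.196
grip_force: 58.9
t: 4.15
ee_pos: [0.51, -0.0779, 0.1237]
ee_rot: [0.0, 1.0, 0.0, 0.001]
ft_force: [-3.1, 1.5, 15.1]
grip_width: 0.198
grip_force: 60.2
```

Forces are low, so I'll continue.

```bash
python3 -m pendant '0.016 0.044 0 0 0 0 1;0.026 0.037 0 0 0 0 1;0.035 0.030 0 0 0 0 1;0.041 0.020 0 0 0 0 1;0.046 0.008 0 0 0 0 1' && python3 -m pendant '0.045 -0.004 0 0 0 0 1;0.044 -0.016 0 0 0 0 1;0.037 -0.026 0 0 0 0 1;0.030 -0.035 0 0 0 0 1;0.020 -0.041 0 0 0 0 1'
```

```text
t: 4.65
ee_pos: [0.552, -0.1138, 0.1238]
ee_rot: [0.001, 1.0, -0.001, 0.001]
ft_force: [-1.8, -0.4, 9.2]
grip_width: 0.203
grip_force: 59.6
t: 5.15
ee_pos: [0.5959, -0.0819, 0.1237]
ee_rot: [0.0, 1.0, -0.0, 0.001]
ft_force: [-9.9, 0.8, 14.3]
grip_width: 0.201
grip_force: 60.0
```

```bash
python3 -m pendant '0.008 -0.046 0 0 0 0 1;-0.004 -0.045 0 0 0 0 1;-0.016 -0.044 0 0 0 0 1;-0.026 -0.037 0 0 0 0 1;-0.035 -0.030 0 0 0 0 1' && python3 -m pendant '0 0 0 0 0 0 1;0 0 0 0 0 0 1' && python3 -c "
from h import *
a=imaging.get_image('side')[160:290,250:380,::-1]; b=imaging.get_image('top')[140:270,260:400,::-1]
r=lambda i:cv2.resize(i,(400,400) if i.shape[1]==130 else (400,371),interpolation=cv2.INTER_CUBIC)
b=cv2.copyMakeBorder(r(b),0,29,0,0,cv2.BORDER_CONSTANT)
cv2.imwrite('pics/m1.png',np.hstack([r(a),b]))"
```

```text
t: 5.65
ee_pos: [0.577, -0.0322, 0.1237]
ee_rot: [0.002, 1.0, -0.0, 0.001]
ft_force: [-7.3, -15.2, 12.0]
grip_width: 0.201
grip_force: 59.9
t: 5.85
ee_pos: [0.5767, -0.0322, 0.1237]
ee_rot: [0.001, 1.0, -0.0, 0.0]
ft_force: [-7.3, -8.2, 12.1]
grip_width: 0.202
grip_force: 59.9
```

View pics/m1.png

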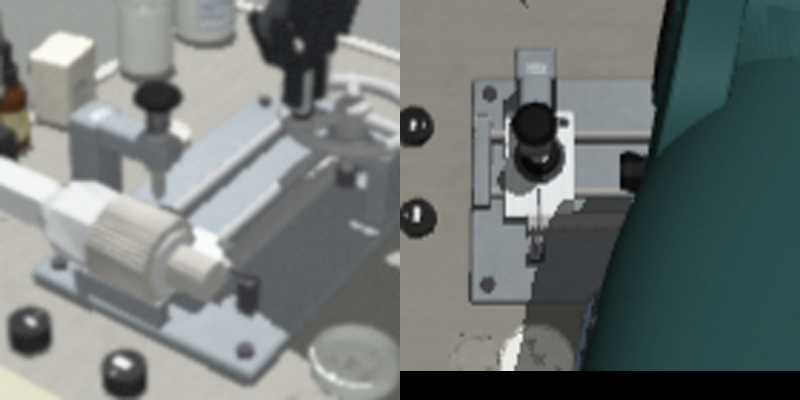

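Left (side view): the specimen is nearly under the punch, but the foreground knob partly hides the carriage. Right (top view): the dark line at about (541,200) is still slightly right of the pointer at (536,245), so roughly 3 mm remain. I'll zoom in on this.

```bash
python3 - <<'E'
from h import *
ims=[imaging.get_image('top').astype(float) for _ in range(8)]
a=np.mean(ims,0); np.save('pics/a1.npy',a)
c=a[195:240,290:330,::-1]
cv2.imwrite('pics/z1.png',np.clip(cv2.resize(c,None,fx=13,fy=13,interpolation=cv2.INTER_CUBIC)*1.3,0,255))
g=a.mean(2)
for v in range(204,232): print(v,g[v,298:324].astype(int))
E
```

```text
204 [105 103 104 105 105 105 103 102 100  93 138 140 148 169 229 230 229 230
 227 228 229 229 217 146 146 147]
205 [104 102 104 106 105 104 103 102 109 161 210 225 230 229 229 230 229 230
 227 228 230 229 217 149 149 149]
206 [105 103 104 105 105 104 103 109 165 217 111 202 230 229 229 230 228 230
 227 228 229 230 218 163 164 164]
207 [157 148 104 105 105 112 155 165 226 218 111 202 229 229 229 230 229 230
 227 228 229 230 217 143 143 143]
208 [229 221 156 157 156 169 228 226 226 218 112 202 229 229 229 230 229 230
 227 228 229 230 215  98  97  97]
209 [229 227 228 229 229 229 228 226 226 217 110 202 229 229 229 230 229 229
 225 207 209 210 193  90  89  89]
210 [229 227 228 230 229 229 227 226 226 218 118 201 229 229 229 230 229 228
 196 103 103 105 108 147 146 144]
211 [229 227 229 229 229 229 227 225 225 219 147 201 229 228 229 230 227 201
 101 102 103 105 109 146 146 138]
212 [228 227 229 229 228 228 227 226 226 220 161 201 229 228 229 230 221 104
 101 102 104 105 109 146 146 135]
213 [228 227 228 229 228 228 227 225 225 221 161 201 229 228 229 228 199 104
 101 101 103 104 101 127
[... 1425 characters left out ...]
61  62  63  62  62  61  62]
227 [144 144 145 145 144 143 138  96  65  51  70  67  38  60  60  60  61  61
  60  60  61  62  62  62  62  62]
228 [144 144 145 144 143 141 121  86  66  54  70  59  37  60  60  61  61  61
  61  61  61  62  62  62  62  62]
229 [143 144 144 142 143 135  60  60  70  63  68  30  39  60  61  61  61  61
  61  61  62  62  63  62  62  62]
230 [143 143 144 142 143 135  59  54  63  64  64  29  39  61  61  61  61  61
  61  61  62  62  62  61  62  62]
231 [142 143 143 143 142 136  58  43  30  30  30  31  43  61  61  60  60  60
  60  61  61  61  61  61  61  61][ WARN:0@7.905] global loadsave.cpp:1063 imwrite_ Unsupported depth image for selected encoder is fallbacked to CV_8U.
```

View pics/z1.png

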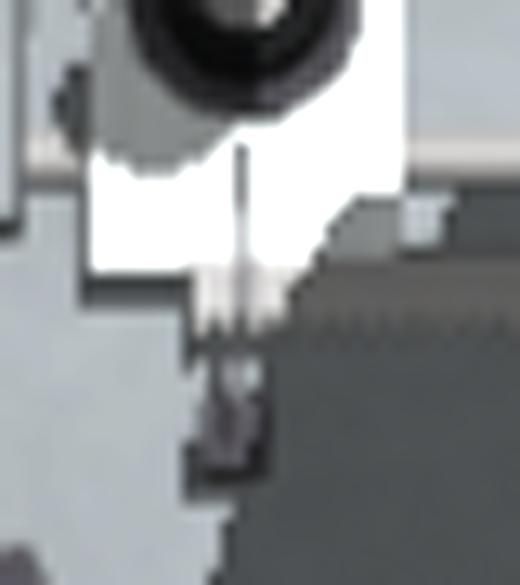

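```bash
python3 - <<'E'
from h import *
g=cv2.imread('pics/top0.png').mean(2)
for v in range(218,234): print(v,g[v,298:318].astype(int))
y=np.radians(.74);R=np.array([[np.cos(y),-np.sin(y)],[np.sin(y),np.cos(y)]]);o=np.array([.6174,.0169])
pr=lambda l,z:proj("top",[*(R@np.array(l)+o),z])
print("pointer",pr((-.07,.075),.04), "pointer base",pr((-.07,.075),.012))
print("line should be at",pr((-.035,.075),.04),pr((-.04,.075),.036))
a=np.load('pics/a1.npy').mean(2)
# specimen/nest: dark ring; light centre spot
hs=cv2.imread('pics/top0.png').mean(2)
print("plate top z edges now: left col 297?"); 
for v in (209,211,213): print(a[v,292:300].astype(int))
for v in (188,190,201,203): print(v,a[v,290:326].astype(int))
# punch axis vs specimen; predicted
print("spec@punch",pr((0,.075),.056),"head",pr((0,.075),.162))
E
```

```text
218 [119 118 117 117 118 118 117 117 117 118 118 119 118 120 118 120 119 119
 121 120]
219 [120 119 118 117 118 117 117 117 118 119 120 120 119 120 119 119 120 120
 119 120]
220 [120 119 116 118 118 118 117 117 118 115 113 121 120 120 119 120 120 120
 119 119]
221 [120 119 118 118 119 118 118 119 117  97  93 120 119 119 120 121 122 121
 119 119]
222 [119 117 118 118 119 119 119 120 115  88  92 119 119 120 120 121 121 121
 119 119]
223 [119 118 119 120 119 119 118 117 102  87  91 117 118 120 121 122 120 122
 119 119]
224 [119 118 118 119 120 120 117 111  52  81  89 110 112 119 120 120 120 121
 121 120]
225 [119 119 119 120 119 119 116 103  47  57  81  84  91 117 118 118 120 120
 120 120]
226 [118 119 119 120 119 118 113  80  56  42  60  62  82 116 118 117 119 119
 118 120]
227 [119 119 120 119 119 118 113  79  53  41  57  57  72 117 118 119 119 119
 118 118]
228 [118 120 119 119 118 117  98  70  53  43  57  57  72 118 118 119 119 120
 119 118]
229 [118 119 120 118 118 110  48  49  55  51  59  60  75 119 119 119 120 120
 120 120]
230 [118 117 119 117 117 111  47  43  51  51  55  56  76
[... 557 characters left out ...]
141 133  96 224 228 227]
188 [138 101  95  96  96  92 100 216 105  99  63  25  13  14  15  17  19  21
  19  17  16  14  15  32  97 181 227 228 228 228 211  96  95  95  94  95]
190 [140  98  77  90  90  86  84 171 105 102  92  40  42  33  24  18  15  14
  20  20  27  44  53  30  35  79 145 212 229 228 211  92  91  91  91  91]
201 [145 100 141 139 118  59  61 103 105 103 104 102  73  38  29  29  22  20
  17  21  46  52  68  67  87 158 227 228 229 229 216 146 146 147 148 148]
203 [143  98 140 134  60  60  62 104 105 103 104 106 105 103  84  60  53  44
  38  42  54  72 147 204 229 230 227 228 229 229 217 147 148 148 147 146]
spec@punch [307.23307952 193.57814874] head [306.61928468 182.81743988]
```

The line sits at column 308.1, the pointer spike at about 307.5, and the geometry predicts 307.2. That leaves 1.5–2 mm, and the wheel-angle estimate says 2–3 mm. I'll turn about 15° more, release, rise and re-measure.

```bash
python3 -m pendant '-0.0225 -0.0115 0 0 0 0 1;-0.021 -0.008 0 0 0 0 1;0 0 0 0 0 0 1;0 0 0 0 0 0 -1;0 0 0 0 0 0 -1' && python3 -m pendant '0 0 0 0 0 0 -1;0 0 0 0 0 0 -1;0 0 0 0 0 0 -1;0 0 0 0 0 0 -1;0 0 -0.1 0 0 0 -1'
```

```text
t: 6.85
ee_pos: [0.5663, -0.0264, 0.1227]
ee_rot: [-0.0, 1.0, -0.0, 0.0]
ft_force: [0.5, -0.4, -0.3]
grip_width: 0.535
grip_force: 0.0
t: 7.35
ee_pos: [0.5647, -0.0261, 0.1452]
ee_rot: [-0.0, 1.0, 0.0, -0.002]
ft_force: [0.7, 0.8, -0.2]
grip_width: 1.001
grip_force: 0.0
```

```bash
python3 -m pendant '0 0 -0.15 0 0 0 -1;0 0 -0.15 0 0 0 -1;0 0 -0.15 0 0 0 1;-0.15 0.1 0 0 0 0 1;-0.15 0.1 0 0 0 0 1' && python3 -m pendant '-0.15 0.12 0 0 0 0 1;-0.15 0.12 0 0 0 0 1;-0.05 0.15 0 0 0 0 1;0 0.15 0 0 0 0 1;0 0.15 0 0 0 0 1'
python3 - <<'E'
from h import *
a=np.mean([imaging.get_image('top').astype(float) for _ in range(6)],0); np.save('pics/a2.npy',a)
c=np.clip(a[140:250,275:425,::-1],0,255).astype(np.uint8)
cv2.imwrite('pics/z2.png',cv2.resize(c,None,fx=5.3,fy=5.3,interpolation=cv2.INTER_CUBIC))
g=a.mean(2)
for v in (203,*range(206,226)): print(v,g[v,294:324].astype(int))
E
```

```text
t: 7.85
ee_pos: [0.4913, -0.0768, 0.2606]
ee_rot: [0.0, 1.0, 0.001, 0.001]
ft_force: [-0.1, 0.1, 0.4]
grip_width: 0.515
grip_force: 0.0
t: 8.35
ee_pos: [0.403, -0.2504, 0.2602]
ee_rot: [0.0, 1.0, -0.0, 0.0]
ft_force: [1.3, 0.3, -0.4]
grip_width: 0.001
grip_force: 0.0
203 [ 50  56  90  89  87  87  89  88  87  71  50  44  37  38  31  39  59 113
 138 204 206 201 203 205 205 181 102 125 126 125]
206 [134  99 164 129  86  87  89  88  88  87  85  92 125  96 176 206 204 205
 206 204 206 201 203 205 205 183 115 140 140 140]
207 [124 136 200 199 131 128  89  88  88  93 130 141 190  96 176 205 204 204
 206 204 206 201 203 205 205 183 100 122 122 122]
208 [ 83 106 200 204 201 197 134 134 134 143 200 199 190  96 176 205 204 204
 206 203 206 201 203 205 205 181  70  83  82  82]
209 [ 69  81 198 205 201 203 205 205 204 203 200 200 190  96 175 205 204 204
 206 203 206 201 203 205 205 182  64  75  75  75]
210 [112  80 191 204 201 203 205 204 204 203 200 199 190  96 175 205 204 204
 206 203 206 201 202 205 206 183 104 125 125 124]
211 [112  79 192 204 201 203 205 204 204 203 200 199 190  96 175 204 2
[... 1134 characters left out ...]
 86  66  86  64
  69  82  59 102  53  79  54  85  69  86  64  68]
221 [125 125 125 124 124 123 122 122 116  51  47  50  49  52  52  49  48  49
  50  48  51  48  50  47  51  49  49  49  49  49]
222 [124 124 124 123 123 122 122 122 116  55  73  55  74  54  54  54  76  74
  55  78  78  76  54  74  55  75  56  75  55  78]
223 [124 124 123 123 123 121 122 123 119  83 117  80 103  65  66  82 122 118
  85 125 125 120  84 119  84 119  85 120  84 125]
224 [123 122 123 123 123 122 122 124 123 122 121 114  53  83  93 114 115 123
 124 124 124 124 124 123 124 124 124 124 124 123]
225 [121 121 121 122 123 123 123 124 123 122 120 106  49  59  83  87  94 121
 122 122 122 123 123 124 125 125 125 124 124 124]
```

View pics/z2.png

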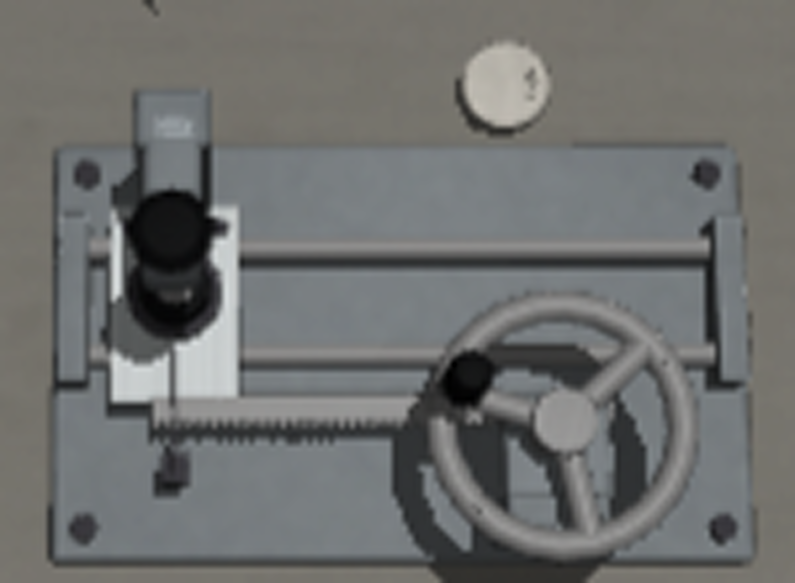

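The line is now at column 307.1, against the pointer at 307.5 and the geometric target of 307.2, so it is within about 1 mm. The handle is free and the fingers are shut. Next I move above the punch head at (0.617, 0.0916).

```bash
python3 -m pendant '0.0856 -0.1367 0 0 0 0 1;0.0856 -0.1367 0 0 0 0 1;0.0856 -0.1367 0 0 0 0 1;0.0856 -0.1367 0 0 0 0 1;0.0856 -0.1367 0 0 0 0 1' && python3 -m pendant '0.0856 -0.1367 0 0 0 0 1;0.0856 -0.1367 0 0 0 0 1;0.0856 -0.1367 0 0 0 0 1;0.0856 -0.1367 0 0 0 0 1;0.0856 -0.1367 0 0 0 0 1' && python3 -m pendant '0 0 0.1 0 0 0 1;0 0 0.1 0 0 0 1;0 0 0.06 0 0 0 1;0 0 0 0 0 0 1'
```

```text
t: 9.15
ee_pos: [0.511, -0.0752, 0.2601]
ee_rot: [0.0, 1.0, 0.001, 0.0]
ft_force: [0.2, -0.9, 0.5]
grip_width: 0.002
grip_force: 0.0
t: 9.65
ee_pos: [0.6177, 0.0908, 0.2601]
ee_rot: [-0.002, 1.0, 0.007, 0.0]
ft_force: [1.1, 0.2, -0.5]
grip_width: -0.003
grip_force: 0.0
t: 10.05
ee_pos: [0.6162, 0.089, 0.1931]
ee_rot: [-0.002, 1.0, 0.006, -0.002]
ft_force: [0.3, 0.1, -0.4]
grip_width: -0.002
grip_force: 0.0
```

```bash
python3 -m pendant '0.003 -0.01 0.02 0 0 0 1;0 0 0.02 0 0 0 1;0 0 0.016 0 0 0 1;0 0 0 0 0 0 1' && python3 -m pendant '0 0 0.016 0 0 0 1;0 0 0.016 0 0 0 1;0 0 0 0 0 0 1'
```

```text
t: 10.45
ee_pos: [0.6183, 0.0892, 0.1806]
ee_rot: [-0.002, 1.0, 0.006, -0.0]
ft_force: [0.6, 0.7, -0.5]
grip_width: 0.004
grip_force: 0.0
t: 10.75
ee_pos: [0.6186, 0.0891, 0.1727]
ee_rot: [-0.002, 1.0, 0.006, 0.0]
ft_force: [0.8, 0.1, 4.9]
grip_width: -0.0
grip_force: 2.4
```

```bash
python3 -m pendant '0 0 0.016 0 0 0 1;0 0 0.012 0 0 0 1;0 0 0 0 0 0 1' && python3 -m pendant '0 0 0.008 0 0 0 1;0 0 0 0 0 0 1' && python3 -m pendant '0 0 0.006 0 0 0 1;0 0 0 0 0 0 1'
```

```text
t: 11.05
ee_pos: [0.6187, 0.0891, 0.166]
ee_rot: [-0.002, 1.0, 0.006, 0.0]
ft_force: [-0.2, 0.1, 7.2]
grip_width: -0.0
grip_force: 3.5
t: 11.25
ee_pos: [0.6187, 0.0892, 0.1642]
ee_rot: [-0.002, 1.0, 0.006, 0.0]
ft_force: [-0.5, -0.9, 8.3]
grip_width: 0.004
grip_force: 3.8
t: 11.45
ee_pos: [0.6188, 0.0891, 0.1639]
ee_rot: [-0.002, 1.0, 0.006, 0.001]
ft_force: [-4.2, -1.0, 18.1]
grip_width: 0.001
grip_force: 9.4
```

The force jumps to 18 N with no further travel, so the punch is at its stop. I'll press slightly more, then lift straight up and back away.

```bash
python3 -m pendant '0 0 0.002 0 0 0 1;0 0 0 0 0 0 1' && python3 -m pendant '0 0 -0.02 0 0 0 1;0 0 -0.04 0 0 0 1;0 0 -0.1 0 0 0 1;0 0 -0.12 0 0 0 1;0 0 -0.12 0 0 0 1' && python3 -m pendant '-0.12 0.12 0 0 0 0 1;-0.12 0.14 0 0 0 0 1;-0.12 0.14 0 0 0 0 1;-0.12 0.14 0 0 0 0 1;-0.12 0.14 0 0 0 0 1' && python3 -m pendant '-0.1 0.14 0 0 0 0 1;-0.1 0.14 0 0 0 0 1;-0.05 0.14 0 0 0 0 1;0 0.14 0 0 0 0 1;0 0 0 0 0 0 1'
python3 - <<'E'
from h import *
a=imaging.get_image('top'); b=imaging.get_image('side')
x=cv2.resize(a[140:290,255:425],(400,353)); y=cv2.resize(b[150:300,240:410],(400,353))
cv2.imwrite('pics/f.png',np.hstack([x,y])[:,:,::-1])
g=a.mean(2)
print(g[210,294:324].astype(int))
E
```

```text
t: 11.65
ee_pos: [0.6188, 0.0892, 0.1638]
ee_rot: [-0.002, 1.0, 0.006, 0.001]
ft_force: [-6.0, -1.4, 24.8]
grip_width: -0.003
grip_force: 12.0
t: 12.15
ee_pos: [0.618, 0.0887, 0.2629]
ee_rot: [-0.002, 1.0, 0.006, -0.0]
ft_force: [0.9, -0.1, -0.9]
grip_width: 0.002
grip_force: 0.0
t: 12.65
ee_pos: [0.4688, -0.0838, 0.261]
ee_rot: [-0.002, 1.0, 0.006, -0.0]
ft_force: [0.8, -1.1, 0.9]
grip_width: 0.001
grip_force: 0.0
t: 13.15
ee_pos: [0.4091, -0.2269, 0.2602]
ee_rot: [-0.002, 1.0, 0.004, -0.0]
ft_force: [0.4, 0.9, 1.0]
grip_width: -0.002
grip_force: 0.0
[114  81 194 207 203 204 207 206 207 205 202 202 193  97 177 207 206 206
 208 206 208 203 204 208 208 185 105 126 126 127]
```

View pics/f.png

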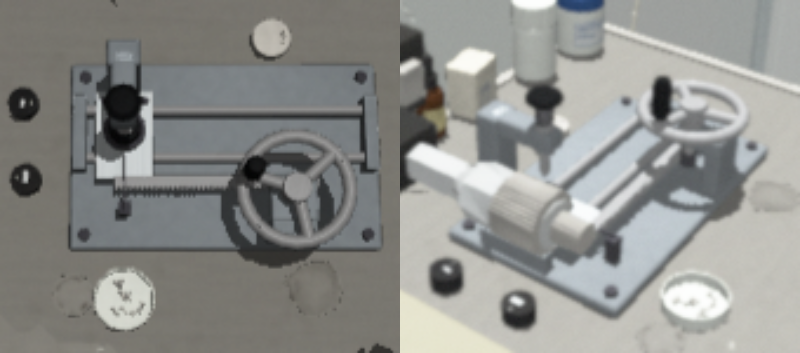

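The carriage line is still at column 307 against the pointer (about (123,205) in the left panel). The punch head is back up at (545,97) in the right panel, and the dish, pucks and block are undisturbed. Handing in.

```bash
python3 -c "
from station import robot
print(robot.sign_off())"
```

```text
the job is handed in; nothing more can be done
None
```

I centred the specimen under the punch to within about 1 mm by the camera, pushed the punch to its stop (it sprang back up), left everything released and undisturbed, and handed the job in at about 13 s.

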